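Index the tin guide and push the tin up to its stop

TASK

Set up the tin guide for filling: push the sliding stop along its rail with the fingers until its sprung roller drops into the notch of the grey index block behind the rail, and then push the small loaf tin along the channel until its end rests against the stop, gently enough that the stop stays in its notch. Push it rather than pick it up: the tin is not to be lifted off the plate or tipped, and everything else on the table is left where it stands.

Things in the scene. Friction and masses are not known exactly. Their poses are not given: they have to be found in the camera images.
- guide: tin guide fixed to the table: white plastic plate 180 x 580 mm, 12 mm thick; origin on the table under its middle, y along the rail, z up ('guide' frame below). A fence (30 mm above the table), steel, inner face at x -60 mm, and a steel rail (36 mm above the table), inner face at x +36 mm, form a channel 96 mm wide; its floor is the plate's top.
- stop (a joint): travel of the sliding stop along the rail, 0 to 0.40 m, growing towards guide +y; the middle of its blade is at guide y = -0.20 + value. It starts at 0.02 to 0.07, short of the index block, rides stiffly (about 2 N of friction) and stays where it is left.
- stop_back (a point): centre of the guide -y face of the stop's blade: push here to move it towards the index block. The blade is an upright steel plate across the channel, guide x -58 to +37 mm, 10 mm thick, 14 to 56 mm above the table, on a black carriage on the rail (50 mm long, top 58 mm above the table) whose bracket (top 65 mm) reaches behind the rail and carries the roller.
- stop_face (a point): centre of the guide +y face of the blade, where the tin is to rest; axes as the guide's.
- roller_axle (a point): centre of the sprung brass roller (10 mm across) under the carriage's bracket, at guide x +76 mm, level along y with the middle of the blade. A spring presses it down; its centre is 31 mm above the table at its lowest, rises 8 mm over the index block and falls about 4 mm into the notch.
- index_block: grey plastic block behind the rail, 82 mm long, clamped at guide y -50 to +30 mm (does not move). Origin level with the notch, on the guide's middle line, on the plate's top. Coming from -y the roller climbs a gentle ramp (40 to 16 mm before the notch, push up to 7 N; left there it may roll back), crosses a 10 mm flat and drops into a V notch.
- notch_seat (a point): where the roller's centre lies once dropped into the notch, 34 to 35 mm above the table. As it drops the push dips to nothing over the last few mm and the stop centres itself; forcing it on past the notch to +y then takes about 18 N, back out to -y about 12 N.
- tin: small open loaf tin of dark metal, 90 mm (x) by 110 mm (y), 45 mm high, walls 3 mm, about 0.3 kg; origin at the centre of its underside. It stands loose in the channel (3 mm of play each side) on the guide +y side of the stop, its long side along the guide's y, at guide y +145 to +185 mm. Sliding it takes 1 to 4 N.
- tin_end (a point): middle of the outer face of the tin's guide -y end wall, 22 mm above its underside: the end that is to rest against the stop.
- cutter: steel ring cutter, 64 mm across, 35 mm high; origin at the centre of its underside. A bystander, to be left alone.
- cup: small steel cup, 72 mm across, 60 mm high; origin at the centre of its underside. A bystander, to be left alone.
- bowl: steel prep bowl, 130 mm across, 50 mm high; origin at the centre of its underside. A bystander, to be left alone.
- scraper: spatula with a wooden handle, 200 mm long, lying flat; origin under its handle and blade. A bystander, to be left alone.
- jar: closed amber glass jar with a steel lid, 60 mm across, 85 mm high; origin at the centre of its underside. A bystander, to be left alone.
- weight: brass scale weight, 30 mm across, 35 mm high; origin at the centre of its underside. A bystander, to be left alone.
Mind the look-alikes: they are no part of the job. What is shaped like the tin but pink is not meant.

How it is judged:
On the way, in this order (a step that is already met when the one before it is completed fails the run):
1. the stop's roller has dropped into the notch (distance between roller_axle and notch_seat below 0.003 m and velocity of joint stop between -0.02 and 0.02 m/s), for 0.2 s.
2. the tin's end rests against the stop, the roller still in the notch (distance between roller_axle and notch_seat below 0.003 m and y of tin_end in the frame of stop_face between -0.004 and 0.004 m and x of tin_end in the frame of stop_face between -0.015 and 0.012 m), for 0.2 s.
At the end, for the whole second after the job is handed in: The roller's centre is within 3 mm of its seat in the notch; the tin's end is within 4 mm of the stop's face along the channel, the tin is in the channel, flat on the plate and at rest (all of step 2 and z of tin in the frame of guide below 0.015 m and angle between tin's own z axis and vertical below 0.05 rad and linear speed of tin below 0.01 m/s); the robot touches nothing.
It fails at once if the tin is lifted off the plate or tipped (z of tin in the frame of guide above 0.022 m or angle between tin's own z axis and vertical above 0.26 rad).
It fails at once if a bystander (cutter, cup, bowl, scraper, jar or weight) is disturbed: moved more than 30 mm (distance of any of cutter, cup, bowl, scraper, jar, weight from where it was at the start of the episode above 0.03 m).
It also fails if it takes over 51 s, if anything falls off the work surface, if the arm or the gripper's body presses on something with over 40 N, if the wrist force passes 120 N, or if a joint passes its speed limit or range.

ROBOT

A 6-joint arm with a two-finger parallel gripper is mounted at the origin on the work surface. World frame = base frame: x ahead of the robot, y to its left, z up, the work surface at z = 0. Lengths are in m, angles in rad, forces in N, time in s.
With the tool pointing down it reaches from about 0.3 to 0.875 m from the base axis. Payload 6.4 kg.
Tool frame: the origin (TCP) lies midway between the tips of the shut fingers; the grasp point (between the pads) lies 19 mm behind it (ctrl.pinch_z is the distance from the TCP to the grasp point, in m); z points along the fingers, y is the line along which they close (so a half turn about z gives the same grasp; the last joint's range is limited). The gripper opens to 85 mm and grips with 20 to 120 N. Pads are 22 mm wide; open, the fingers measure 114 mm over their backs; the gripper's body (76 mm by 85 mm) begins 54 mm behind the grasp point. The pads swing forward as they close: fully open they stand 13 mm farther back than shut.
Start: joints at [-1.342, 0.181, 1.607, -0, 1.354, -0.206], TCP at [0.242, -0.522, 0.231] pointing down, gripper open.
Joint ranges: [-2.99, 2.99], [-0.89, 2.07], [0.3, 2.58], [-1.14, 4.28], [0, 2.63], [-3.12, 3.12]. Speed limits (rad/s): [2.57, 2.57, 3.01, 3.14, 3.14, 3.14].

INTERFACE

Orientations are given as a unit quaternion [w, x, y, z].
In Python, from bench import ctrl gives the robot as it stands.
- The arm moves only by the tool apply_moves, never from a script. Its argument "moves" is a list of rows, each an object with "jaw": the opening, from 0 (shut) to 1 (fully open); "offset": the shift along the tool's x, y, z in mm, a list of three; "rot": the turn, a rotation vector about the tool's x, y, z in degrees, a list of three. In form: [{"jaw": jaw, "offset": [dx, dy, dz], "rot": [ax, ay, az]}, ...]. A call has exactly 5 rows; each row shifts and turns the commanded pose from where the row before left it, along the tool's axes as they then stand; what a row does not reach is not made up. A row lasts 1/8 s, in which the tool goes at most 62.5 mm and 10.7 degrees, less where a joint would pass 70% of its speed; a pose out of reach is approached as far as the arm can. A call is refused whole if a number of a shift passes 62.5 or a number of a turn 10.7, either way. A call with a gripper value outside its range is refused whole. The fingers move at their own pace and stop on an object; the grip force is fixed at half the most. Time passes only in rows, so rows that do not move let the fingers close, or fill a call up. It gives the time, the measured TCP pose, the force, the opening and the grip force at its end, in the units of the state.
- ctrl.get_obs(): the state, without advancing time (a new reading comes with each control period).
- ctrl.camera(name): name is "scene" or "top" or "wrist"; returns (picture, depth): 400x640x3 uint8, red, green, blue; 400x640 float32, m along the optical axis (not along the pixel's ray), 0 where there is no reading.
- ctrl.camera_params(name): a dict with "K" (3x3 intrinsics, pixels), "cam_to_world" (4x4, takes a point from camera to world coordinates); the wrist camera has in their place "mount" (4x4, takes a point from camera to tool coordinates, whose origin is the TCP and whose axes are the flange's). Camera axes: x right, y down, z forward; pixel columns grow to the right and rows downward; lengths in m; the calibration is good to about 2 mm. A picture is of the moment at which its call begins: read the wrist's pose just before it. camera_params takes no time and is no camera call.
- ctrl.hand_in(): hands the job in; it is judged then, once.
Trained networks look in the newest picture that a camera, given by its name, has taken for a name from the list of things; names that differ only in an ending like _2 or _b are one class to them, and where a whole thing is asked for, a point or a joint stands for the part that bears it (a point fixed in the world has none). Each returns a list of dicts, best first, with "score" (0 to 1); they miss things now and then, are a little off and sometimes report something else, mostly with a low value. They report only what shows in the picture. A call takes as long as a camera call. They do not tell look-alikes from the thing itself.
- ctrl.outline_of(camera, target): "region" (400x640 bool, what is visible of it) and "position" ([column, row] in pixels, amid what is visible of it).
The state is a dict: "time_s": time; "q": joint angles; "dq": joint speeds; "joint_efforts": joint torques, N m; "eef_pos": TCP position; "eef_rot": TCP orientation; "wrist_force": force on the tool from outside, world axes, zero at the start; "torque": the same for the moment, N m; "opening": opening from 0.0 (shut) to 1.0 (fully open); "grasp_force": force on a finger pad.
Only numpy, scipy, OpenCV 4.12 (cv2) and the standard library are available. Lean on these libraries where they do the work, as an engineer would, in place of code of your own. Each camera call takes 0.05 s, during which the arm holds its last target. There are 200 camera calls.

## Working session

There is one attempt and no reset: what is moved stays moved. The work goes in short steps, Python scripts to look and compute and a tool call to move; the robot and the scene stay as the last step left them, time stands still between calls to the robot, and variables do not carry over. Pictures are saved under pics/ and viewed, at most 10 in all, crops included, and the job is handed in when it is done.

Besides the shell and the picture viewer there is one more tool, called after "Request:" by a JSON object that holds its "fn" and its "kwargs", one argument or row to a line. apply_moves: Moves the arm, as the interface text tells. Its arguments: {"type":"object","properties":{"moves":{"type":"array"}},"required":["moves"]}

```bash
mkdir -p pics; ls; cat > h.py <<'E'
import numpy as np, cv2
from bench import ctrl
def look(cam,fn=None):
    im,d=ctrl.camera(cam)
    if fn: cv2.imwrite('pics/'+fn,im[:,:,::-1])
    return im,d
def pts(cam,d):
    p=ctrl.camera_params(cam);K=np.array(p['K']);T=np.array(p['cam_to_world'])
    v,u=np.mgrid[0:400,0:640]
    P=np.stack([(u-K[0,2])*d/K[0,0],(v-K[1,2])*d/K[1,1],d],-1)
    W=P@T[:3,:3].T+T[:3,3]; W[d==0]=np.nan
    return W
E
python3 - <<'E'
from h import *
np.set_printoptions(precision=4,suppress=True)
for c in ['top','scene']:
    im,d=look(c,c+'1.png'); W=pts(c,d); np.save(c+'W.npy',W)
    for t in ['guide','stop','index_block','tin','roller_axle','stop_back','cutter','cup','bowl','jar','weight','scraper']:
        for r in ctrl.outline_of(c,t)[:2]:
            m=r['region']; print(c,t,round(r['score'],2),np.round(r['position']),m.sum(),np.nanmedian(W[m],0),np.nanmin(W[m],0),np.nanmax(W[m],0))
o=ctrl.get_obs();print(o)
E
```

```text
pics
top guide 0.89 [376. 181.] 24475 [ 0.5825 -0.0673  0.0133] [ 0.44   -0.3349 -0.0024] [0.7219 0.2634 0.078 ]
top guide 0.71 [210. 134.] 1948 [0.6866 0.2591 0.0046] [ 0.6527  0.1206 -0.0012] [0.7198 0.321  0.0246]
top stop 0.81 [449. 155.] 1205 [ 0.6299 -0.1885  0.0569] [ 0.538  -0.2147  0.0108] [ 0.6844 -0.1585  0.078 ]
top index_block 0.97 [373. 150.] 872 [ 0.6491 -0.0607  0.0307] [ 0.6236 -0.107  -0.0014] [ 0.681  -0.0202  0.0386]
top tin 0.79 [281. 210.] 3198 [0.5313 0.1132 0.0164] [0.4751 0.05   0.0107] [0.5818 0.1711 0.0638]
top tin 0.72 [249. 338.] 3627 [0.3022 0.1719 0.0042] [ 0.2471  0.1064 -0.003 ] [0.3595 0.2385 0.0495]
top roller_axle 0.66 [439. 248.] 412 [ 0.4501 -0.1545  0.0263] [ 0.4196 -0.1862 -0.0021] [ 0.4807 -0.115   0.0388]
top stop_back 0.62 [447. 153.] 1242 [ 0.6296 -0.1889  0.0567] [ 0.538  -0.2134  0.0097] [ 0.6852 -0.1585  0.078 ]
top stop_back 0.39 [426.  65.] 3470 [ 0.817  -0.1727  0.023 ] [ 0.7381 -0.2444 -0.0024] [ 0.8841 -0.1018  0.0551]
top cutter 0.69 [437. 254.] 391 [ 0.4501 -0.1584  0.0263] [ 0.4196 -0.1786 -0.001 ] [ 0.4807 -0.115   0.0388]
top c
[... 1717 characters left out ...]
scene jar 0.56 [311. 176.] 851 [0.4367 0.0278 0.0582] [ 0.3597  0.0033 -0.0017] [0.4492 0.0852 0.0872]
scene scraper 0.71 [445. 245.] 1222 [0.693  0.2569 0.0032] [ 0.6559  0.1191 -0.0025] [0.7208 0.3207 0.0219]
{'time_s': 1.3, 'q': array([-1.3423,  0.1808,  1.607 ,  0.    ,  1.3538, -0.2063]), 'dq': array([-0.0008,  0.0012, -0.0008, -0.0009,  0.0005, -0.0004]), 'joint_efforts': array([ -0.0009, -44.4843, -35.168 ,  -0.0004,   0.0008,   0.    ]), 'eef_pos': array([ 0.2422, -0.5215,  0.2313]), 'eef_rot': array([-0.    ,  0.9765,  0.2157,  0.    ]), 'wrist_force': array([ 0.8197, -0.261 ,  0.0213]), 'torque': array([ 0.0014, -0.0482, -0.0065]), 'grasp_force': 0.0, 'opening': 1.0029915359512465}
```

View pics/top1.png

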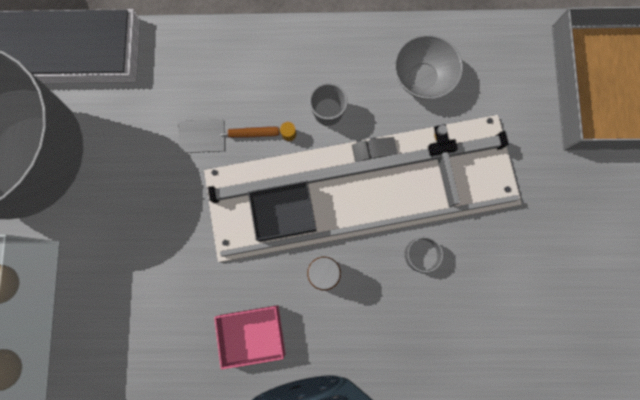

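```bash
python3 - <<'E'
from h import *
np.set_printoptions(precision=4,suppress=True)
W=np.load('topW.npy'); 
im=cv2.imread('pics/top1.png')
x,y,z=W[...,0],W[...,1],W[...,2]
# plate: z 8..16, white
g=(z>0.007)&(z<0.017)&(im.min(2)>150)&(x>.42)&(x<.74)
n,l,s,c=cv2.connectedComponentsWithStats(g.astype(np.uint8))
gg=g
print('plate',gg.sum(),cv2.minAreaRect(W[gg][:,:2].astype(np.float32)))
r=(z>0.032)&(z<0.04)&(x>.55)&(x<.70)&(y>-.36)&(y<.25)
r=(z>0.022)&(z<0.034)&(x>.42)&(x<.53)&(y>-.36)&(y<.25)
r2=(z>0.031)&(z<0.041)&(x>.55)&(x<.66)&(y>-.36)&(y<.25)
for m in (r,r2):
    if m.sum()>20: print(m.sum(),cv2.minAreaRect(W[m][:,:2].astype(np.float32)),cv2.fitLine(W[m][:,:2].astype(np.float32),cv2.DIST_HUBER,0,.001,.001).ravel())
b=(z>0.045)&(x>.45)&(x<.72)&(y<-.1)&(y>-.3)
print('stop',b.sum(),cv2.minAreaRect(W[b][:,:2].astype(np.float32)))
t=(z>0.045)&(x>.45)&(x<.6)&(y<.22)&(y>.03)
print('tinrim',t.sum(),cv2.minAreaRect(W[t][:,:2].astype(np.float32)),np.median(z[t]))
E
```

```text
plate 13168 ((0.5455415844917297, 0.1648721694946289), (0.17861893773078918, 0.9880452156066895), 12.317121505737305)
1492 ((0.47478654980659485, 0.00546012818813324), (0.10827851295471191, 0.43982115387916565), 0.26983165740966797) [ 0.176  -0.9844  0.5002 -0.0353]
3162 ((0.6050876379013062, -0.04236063361167908), (0.559590220451355, 0.10978198796510696), 89.9786148071289) [ 0.1768 -0.9842  0.6022  0.0248]
stop 1002 ((0.6087237000465393, -0.2257862240076065), (0.1402032971382141, 0.14412277936935425), 85.41029357910156)
tinrim 529 ((0.5289119482040405, 0.11011429131031036), (0.09028519690036774, 0.11032513529062271), 10.538422584533691) 0.05792912788219662
```

The picture shows the dark tin at (284,212) and the stop at (447,165). The index block is around (375,150). The pink look-alike is at (250,337), outside the channel. Next I refine the guide frame.

```bash
python3 - <<'E'
from h import *
np.set_printoptions(precision=4,suppress=True)
W=np.load('topW.npy'); im=cv2.imread('pics/top1.png')
x,y,z=W[...,0],W[...,1],W[...,2]
g=((z>0.008)&(z<0.017)).astype(np.uint8)
g[:110]=0;g[265:]=0;g[:,:200]=0;g[:,525:]=0
g&=(im.min(2)>120).astype(np.uint8)
R=cv2.minAreaRect(W[cv2.morphologyEx(g,cv2.MORPH_OPEN,np.ones((3,3)))>0][:,:2].astype(np.float32));print(R)
for th in np.deg2rad([10.2,10.5]):
    c,s=np.cos(th),np.sin(th)
    O=np.array([.58,-.036])  # rough
    O=np.array(R[0])
    G=(W[...,:2]-O)@np.array([[c,-s],[s,c]])  # gx,gy
    gx,gy=G[...,0],G[...,1]
    inb=(abs(gx)<.13)&(abs(gy)<.31)
    def rep(n,m): m=m&inb; print(n,m.sum(),np.percentile(G[m],[1,50,99],axis=0).round(4).tolist(),np.median(z[m]).round(4))
    rep('plate',(g>0))
    rep('rail',(z>.032)&(z<.041)&(gx>0)&(gx<.06)&(abs(gy)<.29))
    rep('rail-',(z>.032)&(z<.041)&(gx>0)&(gx<.06)&(gy<-.2))
    rep('rail+',(z>.032)&(z<.041)&(gx>0)&(gx<.06)&(gy>.1))
    rep('fence-',(z>.026)&(z<.036)&(gx<-.04)&(gy<-.0))
    rep('fence+',(z>.026)&(z<.036)&(gx<-.04)&(gy>.05))
    rep('blade',(z>.05)&(z<.062)&(gy<0)&(gx<.02)&(gx>-.06))
    rep('carr',(z>.05)&(gy<0)&(gx>.03))
    rep('tin',(z>.051)&(gy>.05)&(gx<.03)&(gx>-.06)&(gy<.25))
    rep('blk',(z>.025)&(gy>-.1)&(gy<.1)&(gx>.063))
E
```

```text
((0.5806421041488647, -0.03526812791824341), (0.17995768785476685, 0.5808468461036682), 10.626640319824219)
plate 16197 [[-0.0878, -0.2842], [-0.0083, -0.0193], [0.0871, 0.2859]] 0.0127
rail 2977 [[0.0168, -0.2677], [0.0323, 0.0054], [0.0569, 0.2666]] 0.0365
rail- 415 [[0.02, -0.2704], [0.0326, -0.2366], [0.0435, -0.2011]] 0.0365
rail+ 949 [[0.0167, 0.1019], [0.0318, 0.1887], [0.0419, 0.2693]] 0.0366
fence- 895 [[-0.1245, -0.2762], [-0.0781, -0.1374], [-0.0536, -0.0033]] 0.0303
fence+ 735 [[-0.0841, 0.0523], [-0.0788, 0.1647], [-0.0598, 0.2766]] 0.0302
blade 279 [[-0.0591, -0.163], [-0.0205, -0.1574], [0.0193, -0.1528]] 0.0563
carr 455 [[0.0307, -0.1814], [0.0445, -0.1557], [0.0742, -0.1332]] 0.0619
tin 302 [[-0.0593, 0.0972], [0.0103, 0.1622], [0.0197, 0.207]] 0.0584
blk 436 [[0.0632, -0.0728], [0.0738, -0.0285], [0.1296, 0.0459]] 0.0329
plate 16197 [[-0.0877, -0.2843], [-0.0085, -0.0192], [0.0871, 0.2858]] 0.0127
rail 2981 [[0.0176, -0.2678], [0.0325, 0.005], [0.0569, 0.2664]] 0.0365
rail- 415 [[0.0186, -0.2705], [0.0314, -0.2368], [0.0423, -0.2012]] 0.0365
rail+ 949 [[0.0175, 0.1017], [0.0328, 0.1885], [0.0429, 0.2691]] 0.0366
fence- 894 [[-0.1249, -0.2758], [-0.0789, -0.137], [-0.0526, -0.0037]] 0.0303
fence+ 737 [[-0.0831, 0.0524], [-0.078, 0.1648], [-0.0587, 0.277]] 0.0302
blade 280 [[-0.0595, -0.163], [-0.0208, -0.1573], [0.0192, -0.1528]] 0.0563
carr 446 [[0.0304, -0.1816], [0.044, -0.1557], [0.0734, -0.1334]] 0.0627
tin 302 [[-0.0583, 0.0974], [0.0108, 0.1621], [0.0205, 0.2069]] 0.0584
blk 432 [[0.0631, -0.073], [0.0737, -0.0288], [0.1297, 0.0452]] 0.0329
```

```bash
cat >> h.py <<'E'
O=np.array([.5806,-.0353]);th=np.deg2rad(10.5);c,s=np.cos(th),np.sin(th)
Rm=np.array([[c,-s],[s,c]])
def tog(P): return (np.asarray(P)[...,:2]-O)@Rm
def tow(g): return Rm@np.asarray(g)+O
E
python3 - <<'E'
from h import *
for cam in ['top','scene']:
    W=np.load(cam+'W.npy'); G=tog(W); z=W[...,2]
    m=(G[...,0]>.068)&(G[...,0]<.084)
    print(cam,[(int(a*1000),(round(float(np.nanmedian(z[k]))*1e0,4) if 0 else round(float(np.nanmedian(z[k]))*1000,1)),int(k.sum())) for a in np.arange(-.09,.04,.003) for k in [m&(abs(G[...,1]-a)<.0015)] if k.sum()])
im=cv2.imread('pics/top1.png')[110:200,330:490]
im2=cv2.imread('pics/scene1.png')
cv2.imwrite('pics/crop1.png',np.vstack([cv2.resize(im,(800,450),interpolation=cv2.INTER_CUBIC)]))
cv2.imwrite('pics/crop2.png',cv2.resize(im2[200:330,180:380],(800,520),interpolation=cv2.INTER_CUBIC))
E
```

```text
top [(-90, 12.4, 14), (-87, 13.2, 10), (-83, 12.6, 11), (-80, 22.5, 5), (-77, 23.8, 8), (-74, 23.4, 8), (-71, 25.5, 11), (-68, 26.6, 8), (-65, 27.9, 11), (-62, 28.8, 10), (-59, 28.8, 9), (-56, 29.8, 9), (-53, 31.8, 10), (-50, 32.4, 10), (-47, 34.2, 10), (-44, 33.8, 10), (-41, 34.3, 11), (-38, 34.8, 11), (-35, 33.9, 10), (-32, 32.6, 11), (-29, 30.7, 12), (-26, 28.3, 10), (-23, 33.8, 8), (-20, 34.4, 10), (-17, 35.2, 10), (-14, 34.8, 12), (-11, 33.1, 13), (-8, 30.8, 12), (-5, 27.7, 12), (-2, 24.9, 8), (0, 22.5, 19), (3, 13.9, 10), (6, 13.2, 12), (9, 13.0, 14), (12, 13.4, 15), (15, 12.9, 12), (18, 13.2, 13), (21, 12.9, 12), (24, 12.7, 14), (27, 13.8, 12), (30, 12.8, 13), (33, 13.0, 13), (36, 12.2, 14), (39, 12.3, 12)]
scene [(-90, 11.2, 9), (-87, 10.4, 10), (-83, 11.9, 12), (-80, 20.3, 18), (-77, 22.5, 14), (-74, 22.8, 17), (-71, 23.2, 15), (-68, 24.0, 15), (-65, 26.4, 18), (-62, 26.3, 17), (-59, 27.0, 16), (-56, 28.1, 16), (-53, 29.8, 23), (-50, 29.6, 16), (-47, 27.9, 17), (-44, 32.7, 16), (-41, 32.3, 13), (-38, 32.1, 13), (-35, 30.7, 12), (-32, 25.6, 17), (-29, 26.4, 14), (-26, 30.2, 19), (-23, 25.5, 15), (-20, 31.8, 19), (-17, 31.9, 17), (-14, 32.3, 10), (-11, 29.3, 11), (-8, 26.0, 8), (-5, 25.2, 16), (-2, 22.0, 10), (0, 17.9, 6), (3, 12.1, 5), (6, 11.5, 10), (9, 10.9, 10), (12, 11.7, 10), (15, 11.1, 7), (18, 11.9, 10), (21, 11.8, 7), (24, 11.2, 8), (27, 11.5, 11), (30, 11.4, 10), (33, 12.2, 9), (36, 11.5, 8), (39, 11.3, 9)]
```

View pics/crop2.png

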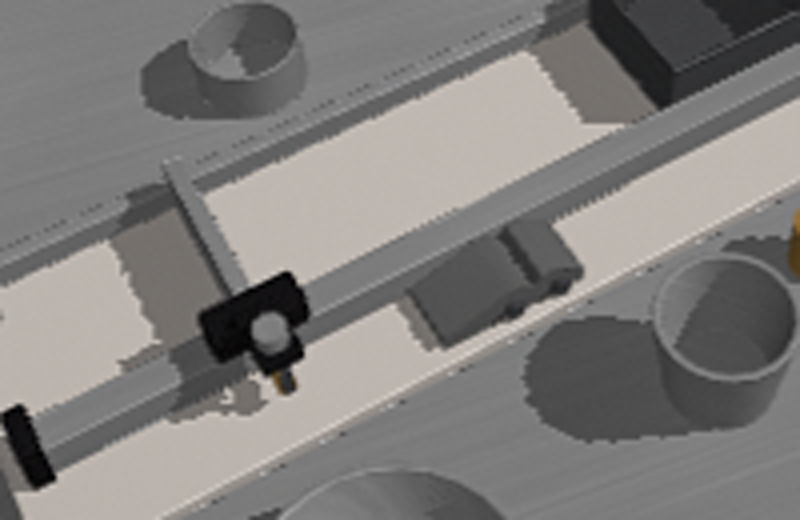

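Viewing the scene crop, the notch shows at crop (510,250). The height profile puts it at guide y ≈ -0.027. The blade is at -0.158 and the tin's end at about +0.097. The plan is to turn the tool by 14.4° so that tool x = guide x and tool y = -guide y, then move behind the stop.

Request:
{"fn": "apply_moves", "kwargs": {
  "moves": [
    {"jaw": 0,"offset": [0,0,0],"rot": [0,0,7.2]},
    {"jaw": 0,"offset": [0,0,0],"rot": [0,0,7.2]},
    {"jaw": 0,"offset": [52,-26.5,0],"rot": [0,0,0]},
    {"jaw": 0,"offset": [52,-26.5,0],"rot": [0,0,0]},
    {"jaw": 0,"offset": [52,-26.5,0],"rot": [0,0,0]}
  ]
}}

```text
time_s: 1.92
eef_pos: [0.3822, -0.4139, 0.2314]
eef_rot: [0.0, 0.996, 0.091, 0.0]
wrist_force: [0.4, -0.2, -0.1]
opening: 0.003
grasp_force: 0.0
```

Request:
{"fn": "apply_moves", "kwargs": {
  "moves": [
    {"jaw": 0,"offset": [52,-26.5,0],"rot": [0,0,0]},
    {"jaw": 0,"offset": [52,-26.5,0],"rot": [0,0,0]},
    {"jaw": 0,"offset": [52,-26.5,0],"rot": [0,0,0]},
    {"jaw": 0,"offset": [52,-26.5,0],"rot": [0,0,0]},
    {"jaw": 0,"offset": [52,-26.5,0],"rot": [0,0,0]}
  ]
}}

```text
time_s: 2.55
eef_pos: [0.614, -0.2359, 0.2314]
eef_rot: [0.0, 0.996, 0.092, 0.0]
wrist_force: [-0.0, -0.3, 0.4]
opening: 0.001
grasp_force: 0.0
```

```bash
cat >> h.py <<'E'
from scipy.spatial.transform import Rotation as R_
def st():
    o=ctrl.get_obs(); q=o['eef_rot']; M=R_.from_quat([q[1],q[2],q[3],q[0]]).as_matrix()
    f=o['wrist_force']; 
    print('t',round(o['time_s'],2),'g',tog(o['eef_pos']).round(4),'z',o['eef_pos'][2].round(4),'toolx deg',np.degrees(np.arctan2(M[1,0],M[0,0])).round(2),'tz',M[:,2].round(3),'fg',(f[:2]@Rm).round(2),f[2].round(2),'op',round(o['opening'],2))
E
python3 -c "
from h import *;st()"
```

```text
t 2.55 g [-0.0037 -0.2033] z 0.2314 toolx deg 10.51 tz [ 0. -0. -1.] fg [-0.1  -0.33] 0.39 op 0.0
```

Request:
{"fn": "apply_moves", "kwargs": {
  "moves": [
    {"jaw": 0,"offset": [0,0,60],"rot": [0,0,0]},
    {"jaw": 0,"offset": [0,0,60],"rot": [0,0,0]},
    {"jaw": 0,"offset": [0,0,50],"rot": [0,0,0]},
    {"jaw": 0,"offset": [0,0,35],"rot": [0,0,0]},
    {"jaw": 0,"offset": [0,0,0],"rot": [0,0,0]}
  ]
}}

```text
time_s: 3.18
eef_pos: [0.61, -0.2356, 0.0226]
eef_rot: [-0.002, 0.996, 0.092, -0.003]
wrist_force: [-0.0, -0.4, 0.5]
opening: 0.0
grasp_force: 0.0
```

Request:
{"fn": "apply_moves", "kwargs": {
  "moves": [
    {"jaw": 0,"offset": [0,-8,0],"rot": [0,0,0]},
    {"jaw": 0,"offset": [0,-8,0],"rot": [0,0,0]},
    {"jaw": 0,"offset": [0,-8,0],"rot": [0,0,0]},
    {"jaw": 0,"offset": [0,-8,0],"rot": [0,0,0]},
    {"jaw": 0,"offset": [0,-8,0],"rot": [0,0,0]}
  ]
}}

```text
time_s: 3.8
eef_pos: [0.606, -0.198, 0.0274]
eef_rot: [0.001, 0.996, 0.092, 0.001]
wrist_force: [0.6, -2.6, 1.9]
opening: -0.002
grasp_force: 1.3
```

```bash
cat >> h.py <<'E'
def stop_tin(fn=None):
    im,d=look('top',fn);W=pts('top',d);G=tog(W);z=W[...,2];gx,gy=G[...,0],G[...,1]
    m=(z>.05)&(z<.06)&(gx>-.058)&(gx<-.03)&(abs(gy)<.25)
    n,l,ss,_=cv2.connectedComponentsWithStats(m.astype(np.uint8))
    for i in range(1,n):
        if ss[i,4]>15: k=l==i; print('blob n',ss[i,4],'gy',np.percentile(gy[k],[1,50,99]).round(4),'z',np.median(z[k]).round(4))
E
python3 -c "
from h import *;st();stop_tin()"
```

```text
t 3.8 g [-0.0046 -0.1646] z 0.0274 toolx deg 10.51 tz [ 0.002 -0.001 -1.   ] fg [ 0.16 -2.64] 1.86 op -0.0
blob n 28 gy [0.2043 0.205  0.207 ] z 0.0578
```

```bash
cat >> h.py <<'E'
def roller(fn=None):
    im,d=look('scene',fn);W=pts('scene',d);G=tog(W);z=W[...,2];gx,gy=G[...,0],G[...,1]
    m=(z>.059)&(z<.07)&(gx>.05)&(gx<.09)&(abs(gy)<.25)
    print('bracket',m.sum(),np.percentile(gy[m],[1,10,50,90,99]).round(4))
    m=(z>.051)&(z<.064)&(gx>.030)&(gx<.055)&(gy<.08)&(gy>-.25)
    print('carr',m.sum(),np.percentile(gy[m],[1,10,50,90,99]).round(4))
    hsv=cv2.cvtColor(im,cv2.COLOR_RGB2HSV)
    m=(hsv[...,1]>110)&(hsv[...,0]>10)&(hsv[...,0]<32)&(gx>.05)&(gx<.10)&(gy<.08)&(gy>-.25)&(z>.02)
    if m.any(): print('brass',m.sum(),np.median(G[m],0).round(4),np.percentile(gy[m],[2,98]).round(4),np.percentile(z[m],[2,50,98]).round(4))
E
python3 - <<'E'
from h import *
roller('s2.png')
W=np.load('sceneW.npy');G=tog(W);z=W[...,2];gx,gy=G[...,0],G[...,1]
m=(z>.059)&(z<.07)&(gx>.05)&(gx<.09)&(abs(gy)<.25);print(m.sum(),np.percentile(gy[m],[1,10,50,90,99]).round(4))
m=(z>.051)&(z<.064)&(gx>.030)&(gx<.055)&(gy<.08)&(gy>-.25);print(m.sum(),np.percentile(gy[m],[1,10,50,90,99]).round(4))
E
```

```text
bracket 93 [-0.1557 -0.1547 -0.1482 -0.1353 -0.1341]
carr 190 [-0.1695 -0.1659 -0.1468 -0.1244 -0.1208]
brass 6 [ 0.0648 -0.1476] [-0.1483 -0.1463] [0.032  0.0344 0.0374]
96 [-0.1709 -0.17   -0.1629 -0.1511 -0.1494]
191 [-0.1845 -0.1812 -0.1639 -0.1397 -0.1358]
```

View pics/s2.png

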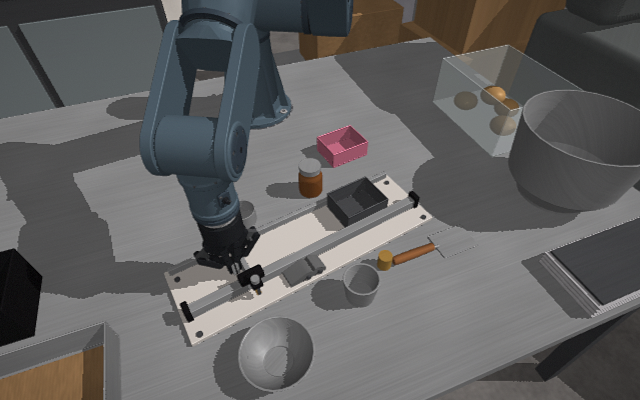

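The fingers sit behind the blade at (240,265), and the stop has moved 15 mm. About 116 mm remain to the notch.

Request:
{"fn": "apply_moves", "kwargs": {
  "moves": [
    {"jaw": 0,"offset": [0,-12,0],"rot": [0,0,0]},
    {"jaw": 0,"offset": [0,-12,0],"rot": [0,0,0]},
    {"jaw": 0,"offset": [0,-12,0],"rot": [0,0,0]},
    {"jaw": 0,"offset": [0,-12,0],"rot": [0,0,0]},
    {"jaw": 0,"offset": [0,-10,0],"rot": [0,0,0]}
  ]
}}

```text
time_s: 4.53
eef_pos: [0.5946, -0.1398, 0.0264]
eef_rot: [-0.0, 0.996, 0.092, 0.0]
wrist_force: [2.1, -2.7, 2.0]
opening: 0.002
grasp_force: 1.3
```

Request:
{"fn": "apply_moves", "kwargs": {
  "moves": [
    {"jaw": 0,"offset": [0,-6,0],"rot": [0,0,0]},
    {"jaw": 0,"offset": [0,-6,0],"rot": [0,0,0]},
    {"jaw": 0,"offset": [0,-6,0],"rot": [0,0,0]},
    {"jaw": 0,"offset": [0,-6,0],"rot": [0,0,0]},
    {"jaw": 0,"offset": [0,-6,0],"rot": [0,0,0]}
  ]
}}

```text
time_s: 5.15
eef_pos: [0.5895, -0.1124, 0.0263]
eef_rot: [0.001, 0.996, 0.091, 0.0]
wrist_force: [2.5, -8.3, -1.8]
opening: -0.0
grasp_force: 4.0
```

```bash
python3 -c "
from h import *;st();roller()"
```

```text
t 5.15 g [-0.0053 -0.0775] z 0.0263 toolx deg 10.5 tz [ 0.001 -0.002 -1.   ] fg [ 0.94 -8.63] -1.84 op -0.0
bracket 84 [-0.0702 -0.0693 -0.0642 -0.0505 -0.0491]
carr 178 [-0.0837 -0.0808 -0.063  -0.0392 -0.0352]
brass 9 [ 0.0693 -0.0622] [-0.0656 -0.0616] [0.0322 0.0372 0.055 ]
```

Request:
{"fn": "apply_moves", "kwargs": {
  "moves": [
    {"jaw": 0,"offset": [0,-4,0],"rot": [0,0,0]},
    {"jaw": 0,"offset": [0,-4,0],"rot": [0,0,0]},
    {"jaw": 0,"offset": [0,-3,0],"rot": [0,0,0]},
    {"jaw": 0,"offset": [0,-3,0],"rot": [0,0,0]},
    {"jaw": 0,"offset": [0,-2,0],"rot": [0,0,0]}
  ]
}}

```text
time_s: 5.82
eef_pos: [0.5864, -0.0959, 0.0263]
eef_rot: [0.0, 0.996, 0.091, 0.0]
wrist_force: [3.5, -4.0, -0.4]
opening: 0.002
grasp_force: 2.0
```

Request:
{"fn": "apply_moves", "kwargs": {
  "moves": [
    {"jaw": 0,"offset": [0,-1,0],"rot": [0,0,0]},
    {"jaw": 0,"offset": [0,-1,0],"rot": [0,0,0]},
    {"jaw": 0,"offset": [0,-1,0],"rot": [0,0,0]},
    {"jaw": 0,"offset": [0,-1,0],"rot": [0,0,0]},
    {"jaw": 0,"offset": [0,-1,0],"rot": [0,0,0]}
  ]
}}

```text
time_s: 6.45
eef_pos: [0.5852, -0.0904, 0.0262]
eef_rot: [-0.0, 0.996, 0.092, -0.0]
wrist_force: [2.4, -1.4, 0.7]
opening: 0.002
grasp_force: 0.9
```

```bash
python3 -c "
from h import *;st();roller()"
```

```text
t 6.45 g [-0.0055 -0.055 ] z 0.0262 toolx deg 10.51 tz [-0.  0. -1.] fg [ 2.07 -1.76] 0.67 op 0.0
bracket 89 [-0.0482 -0.0472 -0.0424 -0.0296 -0.0263]
carr 166 [-0.0618 -0.0586 -0.0439 -0.0162 -0.0126]
brass 7 [ 0.069  -0.0404] [-0.0467 -0.0392] [0.0371 0.0415 0.0611]
```

Request:
{"fn": "apply_moves", "kwargs": {
  "moves": [
    {"jaw": 0,"offset": [0,-0.8,0],"rot": [0,0,0]},
    {"jaw": 0,"offset": [0,-0.8,0],"rot": [0,0,0]},
    {"jaw": 0,"offset": [0,-0.8,0],"rot": [0,0,0]},
    {"jaw": 0,"offset": [0,0,0],"rot": [0,0,0]},
    {"jaw": 0,"offset": [0,0,0],"rot": [0,0,0]}
  ]
}}

```text
time_s: 7.12
eef_pos: [0.5849, -0.0883, 0.0263]
eef_rot: [-0.0, 0.996, 0.092, -0.0]
wrist_force: [-0.1, 0.0, 0.1]
opening: 0.004
grasp_force: 0.0
```

```bash
python3 -c "
from h import *;st();roller()"
```

```text
t 7.12 g [-0.0054 -0.0529] z 0.0263 toolx deg 10.52 tz [-0.  0. -1.] fg [-0.08  0.02] 0.11 op 0.0
bracket 89 [-0.0413 -0.0409 -0.0355 -0.022  -0.0196]
carr 163 [-0.0554 -0.0523 -0.0373 -0.0109 -0.0066]
brass 8 [ 0.0662 -0.0334] [-0.0399 -0.0313] [0.0352 0.0359 0.0577]
```

The force fell to zero and the stop ran about 4 mm ahead of the fingers, so the roller has dropped in. I'll back off, lift, and go round to the far end of the tin.

Request:
{"fn": "apply_moves", "kwargs": {
  "moves": [
    {"jaw": 0,"offset": [0,15,0],"rot": [0,0,0]},
    {"jaw": 0,"offset": [0,5,-40],"rot": [0,0,0]},
    {"jaw": 0,"offset": [0,0,-50],"rot": [0,0,0]},
    {"jaw": 0,"offset": [0,-55,-20],"rot": [0,0,0]},
    {"jaw": 0,"offset": [0,-60,0],"rot": [0,0,0]}
  ]
}}

```text
time_s: 7.8
eef_pos: [0.5697, 0.0041, 0.1393]
eef_rot: [0.001, 0.996, 0.09, 0.003]
wrist_force: [0.5, -0.1, -1.4]
opening: 0.002
grasp_force: 0.0
```

Request:
{"fn": "apply_moves", "kwargs": {
  "moves": [
    {"jaw": 0,"offset": [0,-60,0],"rot": [0,0,0]},
    {"jaw": 0,"offset": [0,-60,0],"rot": [0,0,0]},
    {"jaw": 0,"offset": [0,-60,0],"rot": [0,0,0]},
    {"jaw": 0,"offset": [0,-23,0],"rot": [0,0,0]},
    {"jaw": 0,"offset": [0,0,0],"rot": [0,0,0]}
  ]
}}

```text
time_s: 8.43
eef_pos: [0.5307, 0.2057, 0.1364]
eef_rot: [0.0, 0.996, 0.093, 0.0]
wrist_force: [0.6, -0.3, 0.6]
opening: -0.0
grasp_force: 0.0
```

```bash
python3 -c "
from h import *;st();roller();stop_tin('t3.png')"
```

```text
t 8.43 g [-0.0052  0.2461] z 0.1364 toolx deg 10.67 tz [ 0. -0. -1.] fg [ 0.57 -0.44] 0.55 op -0.0
bracket 86 [-0.0419 -0.0406 -0.0355 -0.0221 -0.0202]
carr 166 [-0.0551 -0.0523 -0.0376 -0.011  -0.0067]
brass 9 [ 0.0672 -0.0339] [-0.0406 -0.032 ] [0.0338 0.038  0.0586]
blob n 96 gy [-0.0336 -0.028  -0.0232] z 0.0565
blob n 29 gy [0.2042 0.2051 0.207 ] z 0.0576
```

View pics/t3.png

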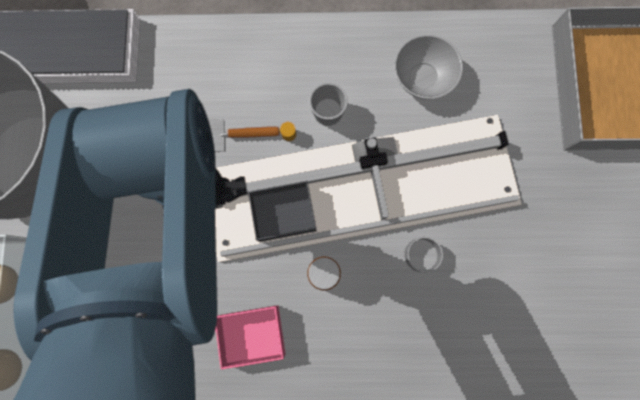

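The blade is at (380,195), guide y -0.028, seated in the notch. The tin hasn't moved. I'll descend behind the tin on the channel centre line (x -0.012) and push.

Request:
{"fn": "apply_moves", "kwargs": {
  "moves": [
    {"jaw": 0,"offset": [-7,0,30],"rot": [0,0,0]},
    {"jaw": 0,"offset": [0,0,50],"rot": [0,0,0]},
    {"jaw": 0,"offset": [0,0,28],"rot": [0,0,0]},
    {"jaw": 0,"offset": [0,0,0],"rot": [0,0,0]},
    {"jaw": 0,"offset": [0,8,0],"rot": [0,0,0]}
  ]
}}

```text
time_s: 9.15
eef_pos: [0.5265, 0.1948, 0.0295]
eef_rot: [0.0, 0.996, 0.091, 0.001]
wrist_force: [-0.1, 0.4, 0.6]
opening: 0.001
grasp_force: 0.0
```

Request:
{"fn": "apply_moves", "kwargs": {
  "moves": [
    {"jaw": 0,"offset": [0,5,0],"rot": [0,0,0]},
    {"jaw": 0,"offset": [0,5,0],"rot": [0,0,0]},
    {"jaw": 0,"offset": [0,5,0],"rot": [0,0,0]},
    {"jaw": 0,"offset": [0,5,0],"rot": [0,0,0]},
    {"jaw": 0,"offset": [0,5,0],"rot": [0,0,0]}
  ]
}}

```text
time_s: 9.78
eef_pos: [0.5301, 0.1713, 0.0287]
eef_rot: [-0.0, 0.996, 0.092, 0.0]
wrist_force: [-0.3, 3.6, 3.3]
opening: -0.005
grasp_force: 2.0
```

Request:
{"fn": "apply_moves", "kwargs": {
  "moves": [
    {"jaw": 0,"offset": [0,6,0],"rot": [0,0,0]},
    {"jaw": 0,"offset": [0,6,0],"rot": [0,0,0]},
    {"jaw": 0,"offset": [0,6,0],"rot": [0,0,0]},
    {"jaw": 0,"offset": [0,6,0],"rot": [0,0,0]},
    {"jaw": 0,"offset": [0,6,0],"rot": [0,0,0]}
  ]
}}

```text
time_s: 10.4
eef_pos: [0.5355, 0.1414, 0.0285]
eef_rot: [-0.0, 0.996, 0.092, 0.0]
wrist_force: [0.2, 5.0, 4.9]
opening: -0.002
grasp_force: 2.7
```

```bash
python3 -c "
from h import *;st();roller();stop_tin()"
```

```text
t 10.4 g [-0.0122  0.1819] z 0.0285 toolx deg 10.5 tz [ 0.     0.001 -1.   ] fg [1.11 4.88] 4.92 op -0.0
bracket 85 [-0.0416 -0.0407 -0.0353 -0.0226 -0.0197]
carr 161 [-0.0555 -0.0527 -0.0379 -0.0105 -0.0067]
brass 8 [ 0.067  -0.0337] [-0.0399 -0.0315] [0.0346 0.0373 0.0577]
blob n 94 gy [-0.0332 -0.0279 -0.0232] z 0.0566
blob n 23 gy [0.0597 0.0611 0.0628] z 0.0583
```

About 82 mm remain. I'll push 60 mm, then look again.

Request:
{"fn": "apply_moves", "kwargs": {
  "moves": [
    {"jaw": 0,"offset": [0,6,0],"rot": [0,0,0]},
    {"jaw": 0,"offset": [0,6,0],"rot": [0,0,0]},
    {"jaw": 0,"offset": [0,6,0],"rot": [0,0,0]},
    {"jaw": 0,"offset": [0,6,0],"rot": [0,0,0]},
    {"jaw": 0,"offset": [0,6,0],"rot": [0,0,0]}
  ]
}}

```text
time_s: 11.12
eef_pos: [0.5406, 0.1115, 0.0282]
eef_rot: [0.0, 0.996, 0.092, -0.0]
wrist_force: [-0.4, 3.3, 3.0]
opening: 0.002
grasp_force: 1.8
```

Request:
{"fn": "apply_moves", "kwargs": {
  "moves": [
    {"jaw": 0,"offset": [0,6,0],"rot": [0,0,0]},
    {"jaw": 0,"offset": [0,6,0],"rot": [0,0,0]},
    {"jaw": 0,"offset": [0,6,0],"rot": [0,0,0]},
    {"jaw": 0,"offset": [0,6,0],"rot": [0,0,0]},
    {"jaw": 0,"offset": [0,5,0],"rot": [0,0,0]}
  ]
}}

```text
time_s: 11.75
eef_pos: [0.546, 0.083, 0.0282]
eef_rot: [0.0, 0.996, 0.092, -0.0]
wrist_force: [-0.7, 3.4, 2.9]
opening: 0.002
grasp_force: 1.5
```

```bash
python3 -c "
from h import *;st();roller();stop_tin()"
```

```text
t 11.75 g [-0.0125  0.1226] z 0.0282 toolx deg 10.5 tz [-0. -0. -1.] fg [-0.04  3.42] 2.85 op 0.0
bracket 85 [-0.0417 -0.0406 -0.0356 -0.0227 -0.0202]
carr 162 [-0.0551 -0.0525 -0.0377 -0.011  -0.0068]
brass 9 [ 0.0661 -0.034 ] [-0.0395 -0.0313] [0.0343 0.0371 0.0567]
blob n 94 gy [-0.0333 -0.028  -0.0232] z 0.0562
blob n 30 gy [0.0005 0.0025 0.004 ] z 0.0578
```

Request:
{"fn": "apply_moves", "kwargs": {
  "moves": [
    {"jaw": 0,"offset": [0,4,0],"rot": [0,0,0]},
    {"jaw": 0,"offset": [0,4,0],"rot": [0,0,0]},
    {"jaw": 0,"offset": [0,4,0],"rot": [0,0,0]},
    {"jaw": 0,"offset": [0,4,0],"rot": [0,0,0]},
    {"jaw": 0,"offset": [0,2,0],"rot": [0,0,0]}
  ]
}}

```text
time_s: 12.48
eef_pos: [0.5492, 0.0654, 0.0282]
eef_rot: [0.0, 0.996, 0.091, -0.0]
wrist_force: [0.4, 2.5, -0.6]
opening: 0.002
grasp_force: 0.8
```

```bash
python3 -c "
from h import *;st();stop_tin()"
```

```text
t 12.47 g [-0.0125  0.1047] z 0.0282 toolx deg 10.5 tz [-0. -0. -1.] fg [0.84 2.4 ] -0.59 op 0.0
blob n 95 gy [-0.0334 -0.028  -0.0234] z 0.0565
blob n 22 gy [-0.0171 -0.0151 -0.0138] z 0.057
```

Gap is about 6 mm. Now 0.8 mm per row.

Request:
{"fn": "apply_moves", "kwargs": {
  "moves": [
    {"jaw": 0,"offset": [0,1,0],"rot": [0,0,0]},
    {"jaw": 0,"offset": [0,1,0],"rot": [0,0,0]},
    {"jaw": 0,"offset": [0,0.8,0],"rot": [0,0,0]},
    {"jaw": 0,"offset": [0,0.7,0],"rot": [0,0,0]},
    {"jaw": 0,"offset": [0,0.5,0],"rot": [0,0,0]}
  ]
}}

```text
time_s: 13.15
eef_pos: [0.5499, 0.0618, 0.0283]
eef_rot: [-0.0, 0.996, 0.092, -0.0]
wrist_force: [-0.4, 2.6, -0.7]
opening: 0.003
grasp_force: 0.7
```

Request:
{"fn": "apply_moves", "kwargs": {
  "moves": [
    {"jaw": 0,"offset": [0,0.4,0],"rot": [0,0,0]},
    {"jaw": 0,"offset": [0,0.3,0],"rot": [0,0,0]},
    {"jaw": 0,"offset": [0,0.3,0],"rot": [0,0,0]},
    {"jaw": 0,"offset": [0,0.3,0],"rot": [0,0,0]},
    {"jaw": 0,"offset": [0,0.2,0],"rot": [0,0,0]}
  ]
}}

```text
time_s: 13.78
eef_pos: [0.5499, 0.0608, 0.0282]
eef_rot: [-0.0, 0.996, 0.092, -0.0]
wrist_force: [-1.9, 5.5, 0.7]
opening: -0.002
grasp_force: 2.7
```

```bash
python3 -c "
from h import *;st();roller();stop_tin()"
```

```text
t 13.78 g [-0.0127  0.1001] z 0.0282 toolx deg 10.51 tz [-0.001  0.001 -1.   ] fg [-0.92  5.74] 0.72 op -0.0
bracket 85 [-0.0414 -0.0409 -0.0359 -0.0226 -0.0203]
carr 164 [-0.0551 -0.052  -0.036  -0.0106 -0.0068]
brass 8 [ 0.0668 -0.0335] [-0.0393 -0.0314] [0.0348 0.0367 0.0555]
blob n 123 gy [-0.0334 -0.0262 -0.0183] z 0.0564
blob n 16 gy [0.0857 0.0872 0.0887] z 0.059
```

The force has risen from 2.5 to 5.7 N and the blade and tin have merged into one blob, so the tin is touching the stop. I'll retreat and check.

Request:
{"fn": "apply_moves", "kwargs": {
  "moves": [
    {"jaw": 0,"offset": [0,0,0],"rot": [0,0,0]},
    {"jaw": 0,"offset": [0,0,0],"rot": [0,0,0]},
    {"jaw": 0,"offset": [0,-8,0],"rot": [0,0,0]},
    {"jaw": 0,"offset": [0,-30,0],"rot": [0,0,0]},
    {"jaw": 0,"offset": [0,-30,-30],"rot": [0,0,0]}
  ]
}}

```text
time_s: 14.5
eef_pos: [0.536, 0.1274, 0.0567]
eef_rot: [0.0, 0.996, 0.091, -0.002]
wrist_force: [0.6, 0.9, 0.3]
opening: -0.002
grasp_force: 0.0
```

Request:
{"fn": "apply_moves", "kwargs": {
  "moves": [
    {"jaw": 0,"offset": [0,0,-50],"rot": [0,0,0]},
    {"jaw": 0,"offset": [0,0,-50],"rot": [0,0,0]},
    {"jaw": 0,"offset": [0,-30,-20],"rot": [0,0,0]},
    {"jaw": 0,"offset": [0,0,0],"rot": [0,0,0]},
    {"jaw": 0,"offset": [0,0,0],"rot": [0,0,0]}
  ]
}}

```text
time_s: 15.12
eef_pos: [0.532, 0.1564, 0.1776]
eef_rot: [0.0, 0.996, 0.092, -0.0]
wrist_force: [-1.0, -0.3, -0.5]
opening: 0.005
grasp_force: 0.0
```

```bash
python3 - <<'E'
from h import *
st();roller();stop_tin('t4.png')
im=cv2.imread('pics/t4.png')[120:270,240:480];cv2.imwrite('pics/c4.png',cv2.resize(im,(800,500),interpolation=cv2.INTER_CUBIC))
E
```

```text
t 15.12 g [-0.0128  0.1973] z 0.1776 toolx deg 10.54 tz [-0.001 -0.001 -1.   ] fg [-1.   -0.09] -0.54 op 0.01
bracket 85 [-0.0414 -0.0408 -0.0353 -0.0228 -0.02  ]
carr 167 [-0.0553 -0.0526 -0.0377 -0.0108 -0.0066]
brass 8 [ 0.0664 -0.0338] [-0.0399 -0.0315] [0.0341 0.0375 0.0578]
blob n 127 gy [-0.0333 -0.0259 -0.018 ] z 0.0568
```

View pics/c4.png

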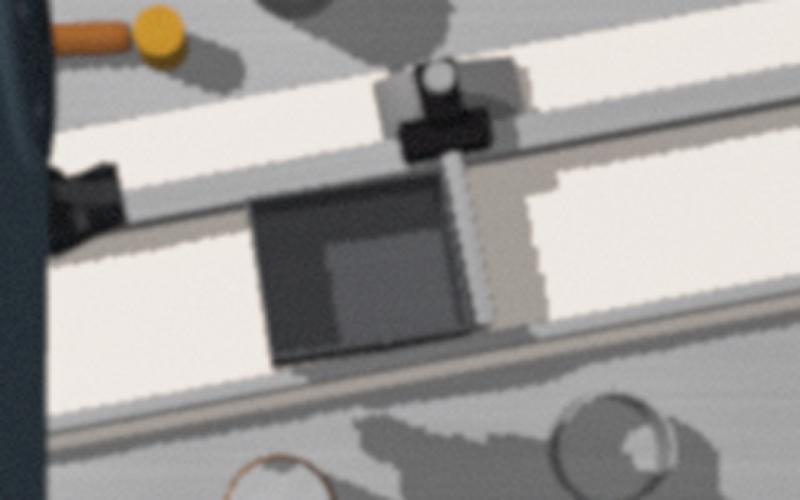

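The tin's wall is flush with the blade at crop (465,240), with no gap. The carriage hasn't moved from its notched position, and the fingers are clear.

```bash
python3 -c "
from bench import ctrl;print(ctrl.hand_in())"
```

```text
the job is handed in; nothing more can be done
None
```

The stop's roller is in the notch, the tin rests against the stop, and the arm is clear of everything; I handed the job in at about 15 s, and no verdict came back.

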